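# Check off the brown-bottle order at the pharmacy counter

### The job

Check off the order with the dark brown bottle: with the fingertips, gently press the blue check button in front of its basket fully down, hold it down for two seconds and let it come up. Then press the green send button fully down, gently, for half a second, let it up, and lift the hand a good 15 cm clear above it. Leave the other buttons, the jar and everything in the baskets alone: nothing is to be picked up or shifted.

Things in the scene. Friction and masses are not known exactly. Their poses are not given: they have to be found in the camera images.
- basket_brown: Fixed basket holding the dark brown bottle: white lattice box 160 x 130 mm, rim 66 mm above the counter, on a grey foot plate 250 x 130 x 6 mm. Origin: on the counter under the plate, z up. The basket's centre is at x = +40 mm; its blue check button stands on the plate in front (robot side), at x = -98 mm, y = 0. A carton lies at its far end, below the rim.
- check_brown_top (a point): Centre of the top face of the blue round check button of the basket with the dark brown bottle (cap 28 mm across, top about 28 mm above the counter when up, in a black housing 44 mm across, 12 mm high). The cap moves straight down 6 mm against a spring, fully down at 4 N, and comes back up by itself. z up.
- check_brown (a joint): How far that check button is pressed, m: 0 up, 0.006 fully down.
- basket_white: Fixed basket holding the white bottle with a blue label: white lattice box 160 x 130 mm, rim 66 mm above the counter, on a grey foot plate 250 x 130 x 6 mm. Origin: on the counter under the plate, z up. The basket's centre is at x = +40 mm; its blue check button stands on the plate in front (robot side), at x = -98 mm, y = 0. A carton lies at its far end, below the rim.
- check_white_top (a point): Centre of the top face of the blue round check button of the basket with the white bottle with a blue label (cap 28 mm across, top about 28 mm above the counter when up, in a black housing 44 mm across, 12 mm high). The cap moves straight down 6 mm against a spring, fully down at 4 N, and comes back up by itself. z up.
- check_white (a joint): How far that check button is pressed, m: 0 up, 0.006 fully down.
- basket_orange: Fixed basket holding the bright orange vial: white lattice box 160 x 130 mm, rim 66 mm above the counter, on a grey foot plate 250 x 130 x 6 mm. Origin: on the counter under the plate, z up. The basket's centre is at x = +40 mm; its blue check button stands on the plate in front (robot side), at x = -98 mm, y = 0. A carton lies at its far end, below the rim.
- check_orange_top (a point): Centre of the top face of the blue round check button of the basket with the bright orange vial (cap 28 mm across, top about 28 mm above the counter when up, in a black housing 44 mm across, 12 mm high). The cap moves straight down 6 mm against a spring, fully down at 4 N, and comes back up by itself. z up.
- check_orange (a joint): How far that check button is pressed, m: 0 up, 0.006 fully down.
- send_base: Fixed black housing (48 mm across, 12 mm high) of the green send button, standing alone on the counter to the robot's right. Origin: centre of its underside, z up.
- send_top (a point): Centre of the top face of the round green send button (cap 32 mm across, top about 22 mm above the counter when up). It moves straight down 6 mm against a spring, fully down at 4 N, and comes back up by itself. z up.
- send (a joint): How far the green send button is pressed, m: 0 up, 0.006 fully down.
- cancel_base: Fixed black housing (48 mm across, 12 mm high) of the red cancel button, standing alone on the counter to the robot's right. Origin: centre of its underside, z up.
- cancel_top (a point): Centre of the top face of the round red cancel button (cap 32 mm across, top about 22 mm above the counter when up). It moves straight down 6 mm against a spring, fully down at 4 N, and comes back up by itself. z up.
- cancel (a joint): How far the red cancel button is pressed, m: 0 up, 0.006 fully down.
- bottle_brown: Dark brown medicine bottle with a white cap, 48 mm across and 115 mm tall, loose, standing upright in its basket, whose floor is 10 mm above the counter. Origin: centre of its underside, z up.
- bottle_white: White medicine bottle with a white cap and blue label, 48 mm across and 95 mm tall, loose, standing upright in its basket, whose floor is 10 mm above the counter. Origin: centre of its underside, z up.
- vial_orange: Bright orange vial with a white cap, 40 mm across and 85 mm tall, loose, standing upright in its basket, whose floor is 10 mm above the counter. Origin: centre of its underside, z up.
- jar: Small white jar with a yellow cap, 36 mm across and 60 mm tall, loose, standing upright on the counter between the baskets and the send and cancel buttons. Origin: centre of its underside, z up.
Not all that is in view belongs to the job. What is shaped like the send_base but yellow is not meant.

How it is judged:
By the outcome, as a careful person would: the job done as asked, in the order asked, and still so for the second after the job is handed in, with the robot touching nothing.
It also fails if it takes over 45 s, if anything falls off the work surface, if the arm or the gripper's body presses on something with over 40 N, if the wrist force passes 120 N, or if a joint passes its speed limit or range.

### The arm

A 6-joint arm with a two-finger parallel gripper is mounted at the origin on the work surface. World frame = base frame: x ahead of the robot, y to its left, z up, the work surface at z = 0. Lengths are in m, angles in rad, forces in N, time in s.
With the tool pointing down it reaches from about 0.3 to 0.875 m from the base axis. Payload 6.4 kg.
Tool frame: the origin (TCP) lies between the finger pads, 19 mm behind the fingertips; this is the grasp point; z points along the fingers, y is the line along which they close (so a half turn about z gives the same grasp; the last joint's range is limited). The gripper opens to 85 mm and grips with 20 to 120 N. Pads are 22 mm wide; open, the fingers measure 114 mm over their backs; the gripper's body (76 mm by 85 mm) begins 54 mm behind the grasp point. The pads swing forward as they close: fully open they stand 13 mm farther back than shut.
Start: joints at [0.9, 0.181, 1.607, -0, 1.354, -0.206], TCP at [0.258, 0.514, 0.25] pointing down, gripper open.
Joint ranges: [-2.99, 2.99], [-0.89, 2.07], [0.3, 2.58], [-1.14, 4.28], [0, 2.63], [-3.12, 3.12]. Speed limits (rad/s): [2.57, 2.57, 3.01, 3.14, 3.14, 3.14].

### API

Orientations are given as a unit quaternion [w, x, y, z].
In Python, from bench import get_obs, camera, hand_in, spot_in gives the robot as it stands.
- The arm moves only by the shell command python3 -m jog 'ROWS'. ROWS is JSON, one flat list of numbers, 7 for each row, row after row: the shift along the tool's x, y, z in m, then the turn, a rotation vector about the tool's x, y, z in rad, then the closure, from 0 (fully open) to 1 (shut). A call has 1 to 20 rows; each row is the pose to reach, as a shift and turn from the pose commanded when the call began, along the tool's axes at that moment; what a row does not reach only later rows make up. A row lasts 1/8 s, in which the tool goes at most 62.5 mm and 10.7 degrees, less where a joint would pass 70% of its speed; a pose out of reach is approached as far as the arm can. A call with a gripper value outside its range is refused whole. The fingers move at their own pace and stop on an object; the grip force is fixed at half the most. Time passes only in rows, so rows that repeat a pose let the fingers close. It gives the time, the measured TCP pose, the force, the opening and the grip force at its end, in the units of the state.
- get_obs(): the state, without advancing time (a new reading comes with each control period).
- camera(name): name is "scene" or "top" or "wrist"; returns a dict with "frame" (384x512x3 uint8, red, green, blue), "mtx" (3x3 intrinsics, pixels), "extrinsics" (4x4, takes a point from camera to world coordinates). Camera axes: x right, y up, looking along -z (the intrinsics and any distortion apply to the point x, -y, -z); pixel columns grow to the right and rows downward; lengths in m; the calibration is good to about 2 mm. A picture is of the moment at which its call begins. There is no depth.
- hand_in(): hands the job in; it is judged then, once.
Trained networks look in a picture, given as the dict that the camera call returned (one of the last four; its "shot" number tells which), for a name from the list of things; names that differ only in an ending like _2 or _b are one class to them, and where a whole thing is asked for, a point or a joint stands for the part that bears it (a point fixed in the world has none). Each returns a list of dicts, best first, with "confidence" (0 to 1); they miss things now and then, are a little off and sometimes report something else, mostly with a low value. They report only what shows in the picture. A call takes as long as a camera call. They do not tell look-alikes from the thing itself.
- spot_in(picture, name): "xyz" ([x, y, z] in m, in world coordinates, good to about 4 mm: the middle of the surface that is visible of it).
The state is a dict: "time_s": time; "q": joint angles; "dq": joint speeds; "joint_efforts": joint torques, N m; "eef_pos": TCP position; "eef_rot": TCP orientation; "wrist_force": force on the tool from outside, world axes, zero at the start; "torque": the same for the moment, N m; "opening": opening from 0.0 (shut) to 1.0 (fully open); "grasp_force": force on a finger pad.
Only numpy, scipy, OpenCV 4.12 (cv2) and the standard library are available. Lean on these libraries where they do the work, as an engineer would, in place of code of your own. Each camera call takes 0.05 s, during which the arm holds its last target. There are 200 camera calls.

## Working session

There is one attempt and no reset: what is moved stays moved. The work goes in short steps, Python scripts to look and compute and a shell command to move; the robot and the scene stay as the last step left them, time stands still between calls to the robot, and variables do not carry over. Pictures are saved under pics/ and viewed, at most 10 in all, crops included, and the job is handed in when it is done.

```bash
mkdir -p pics; python3 - <<'E'
from bench import *
import cv2,numpy as np
o=get_obs();print({k:np.round(o[k],3).tolist() for k in ('time_s','eef_pos','eef_rot','wrist_force','opening')})
P=[]
for n in('scene','top'):
    p=camera(n);P.append(p['frame'])
    for t in('check_brown_top','check_white_top','check_orange_top','send_top','cancel_top','bottle_brown','jar'):
        print(n,t,[(np.round(d['xyz'],3).tolist(),round(d['confidence'],2)) for d in spot_in(p,t)][:4])
    cv2.imwrite(f'pics/{n}.png',p['frame'][:,:,::-1])
E
```

```text
{'time_s': 0.0, 'eef_pos': [0.257, 0.514, 0.249], 'eef_rot': [-0.0, 0.23, 0.973, -0.001], 'wrist_force': [0.357, 0.681, -0.114], 'opening': 1.001}
scene check_brown_top []
scene check_white_top [([0.494, 0.319, 0.03], 0.4), ([0.524, 0.117, 0.029], 0.29)]
scene check_orange_top []
scene send_top [([0.361, -0.375, 0.02], 0.55), ([0.441, -0.441, 0.021], 0.5)]
scene cancel_top [([0.603, -0.331, 0.018], 0.39), ([0.523, 0.119, 0.029], 0.21)]
scene bottle_brown [([0.605, -0.333, 0.018], 0.69), ([0.635, -0.097, 0.078], 0.58)]
scene jar [([0.524, -0.223, 0.042], 0.65)]
top check_brown_top []
top check_white_top [([0.487, 0.317, 0.026], 0.46)]
top check_orange_top [([0.517, 0.122, 0.03], 0.58)]
top send_top [([0.445, -0.446, 0.023], 0.49)]
top cancel_top []
top bottle_brown [([0.613, -0.101, 0.09], 0.86)]
top jar [([0.518, -0.231, 0.057], 0.67)]
```

View pics/scene.png

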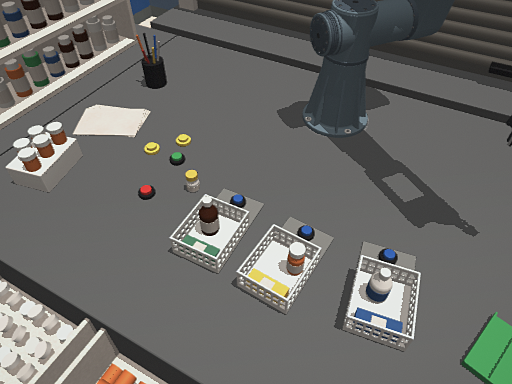

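View pics/top.png

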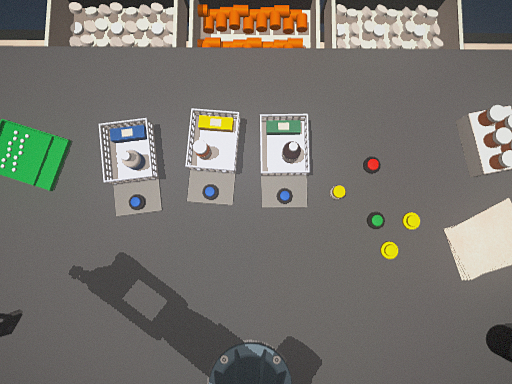

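The scene view shows the dark brown bottle at (209,216), with its blue button at (238,201). In the top view they are at (292,152) and (285,196). Green send is at top (376,220).

Look-alikes in the top view:
- **Blue buttons:** (210,192) belongs to orange and (137,202) to white.
- **Other buttons:** yellow decoys at (390,250) and (412,220), red cancel at (372,165), and the jar's yellow cap at (339,191).

My choice is blue (285,196), then green (376,220).

```bash
cat > h.py <<'E'
import cv2,numpy as np
def back(p,uv,z):
    K,T=np.array(p['mtx']),np.array(p['extrinsics'])
    r=np.linalg.inv(K)@[uv[0],uv[1],1]; d=T[:3,:3]@(r*[1,-1,-1]); c=T[:3,3]
    return c+d*(z-c[2])/d[2]
def blob(p,seed,kind,R=14):
    hsv=cv2.cvtColor(p['frame'],cv2.COLOR_RGB2HSV)
    lo,hi={'b':((100,120,60),(130,255,255)),'g':((50,100,50),(85,255,255))}[kind]
    m=cv2.inRange(hsv,lo,hi); k=np.zeros_like(m); cv2.circle(k,tuple(map(int,seed)),R,255,-1); m&=k
    v,u=np.nonzero(m); return np.array([u.mean(),v.mean()]),len(u),(u.min(),u.max(),v.min(),v.max())
E
python3 - <<'E'
from bench import *
from h import *
for n,s in(('top',[((285,196),'b',.026),((376,220),'g',.02)]),('scene',[((238,201),'b',.026),((177,158),'g',.02)])):
    p=camera(n)
    for uv,k,z in s:
        c,N,b=blob(p,uv,k); print(n,k,c.round(1),N,b,back(p,c,z).round(4),back(p,c,0).round(4))
    if n=='top':
        f=p['frame'][100:280,230:430,::-1]; cv2.imwrite('pics/crop.png',cv2.resize(f,None,fx=4,fy=3.3,interpolation=cv2.INTER_CUBIC)[:600])
E
```

```text
top b [284.4 195.2] 77 (np.int64(280), np.int64(289), np.int64(191), np.int64(200)) [ 0.5077 -0.0899  0.026 ] [ 0.5099 -0.0914  0.    ]
top g [376.8 220.1] 107 (np.int64(371), np.int64(382), np.int64(215), np.int64(226)) [ 0.4407 -0.3448  0.02  ] [ 0.4411 -0.3511  0.    ]
scene b [237.7 198.8] 77 (np.int64(233), np.int64(242), np.int64(195), np.int64(203)) [ 0.5147 -0.0889  0.026 ] [ 0.4947 -0.1013  0.    ]
scene g [176.4 156.1] 77 (np.int64(171), np.int64(181), np.int64(152), np.int64(160)) [ 0.4488 -0.3429  0.02  ] [ 0.4319 -0.3586  0.    ]
```

View pics/crop.png

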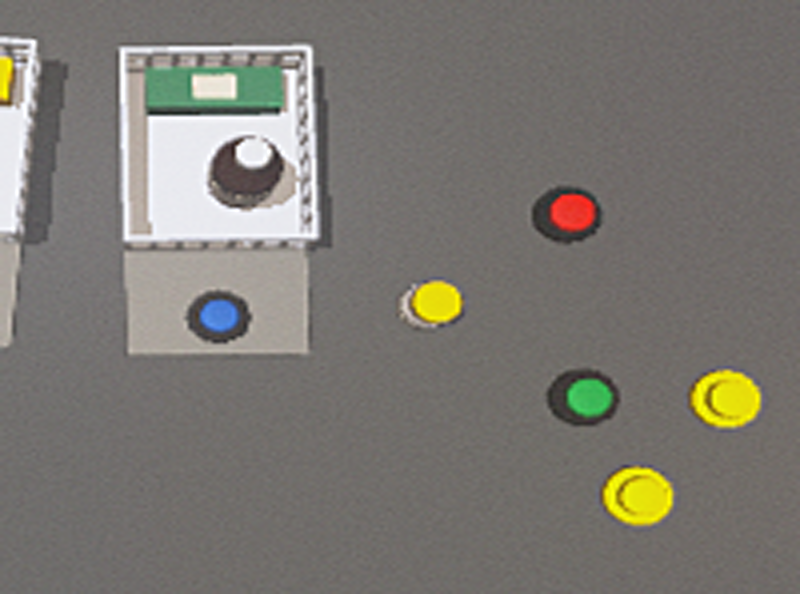

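The crop confirms it: the brown bottle's basket has the blue button at crop (219,316). The green send at (592,397) is distinct from the yellow look-alikes. Next I move to hover, shut, above the blue button.

```bash
python3 -m jog '[-0.04,-0.035,0.01,0,0,-0.05,1, -0.09,-0.08,0.02,0,0,-0.1,1, -0.14,-0.12,0.03,0,0,-0.15,1, -0.18,-0.16,0.035,0,0,-0.2,1, -0.22,-0.19,0.04,0,0,-0.25,1, -0.26,-0.23,0.045,0,0,-0.3,1, -0.3,-0.26,0.05,0,0,-0.35,1, -0.34,-0.3,0.06,0,0,-0.4,1, -0.38,-0.33,0.07,0,0,-0.464,1, -0.42,-0.37,0.08,0,0,-0.464,1, -0.46,-0.4,0.09,0,0,-0.464,1, -0.48,-0.42,0.09,0,0,-0.464,1, -0.494,-0.428,0.09,0,0,-0.464,1, -0.494,-0.428,0.09,0,0,-0.464,1, -0.494,-0.428,0.09,0,0,-0.464,1, -0.494,-0.428,0.09,0,0,-0.464,1]'
python3 - <<'E'
from bench import *
from h import *
o=get_obs();print({k:np.round(o[k],4).tolist() for k in ('time_s','eef_pos','eef_rot','wrist_force','opening')})
p=camera('wrist');cv2.imwrite('pics/w1.png',p['frame'][:,:,::-1]); print(np.round(p['extrinsics'],3))
for t in ('check_brown_top','send_top'):print(t,[(np.round(d['xyz'],4).tolist(),d['confidence']) for d in spot_in(p,t)])
E
```

```text
time_s: 2.9
eef_pos: [0.5072, -0.0888, 0.1601]
eef_rot: [-0.0, -0.0, 1.0, 0.0]
wrist_force: [0.8, -0.0, -0.4]
opening: -0.002
grasp_force: 0.0
{'time_s': 2.9, 'eef_pos': [0.5072, -0.0888, 0.1601], 'eef_rot': [-0.0, -0.0003, 1.0, 0.0001], 'wrist_force': [0.8079, -0.0067, -0.4258], 'opening': -0.0015}
[[-0.001 -0.95  -0.312  0.427]
 [ 1.    -0.001  0.    -0.089]
 [-0.001 -0.312  0.95   0.284]
 [ 0.     0.     0.     1.   ]]
check_brown_top [([0.5135, -0.0973, 0.0263], 0.94)]
send_top []
```

View pics/w1.png

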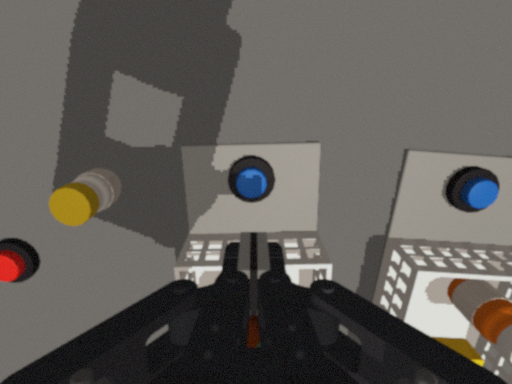

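The wrist view shows the brown basket's blue button at (251,182), left of the orange one's at (479,192), with the fingertips at (254,240). I'll measure it more closely.

```bash
python3 - <<'E'
from bench import *
from h import *
for n,uv,R in(('wrist',(251,182),30),('top',(285,196),14),('scene',(238,201),14)):
    p=camera(n);c,N,b=blob(p,uv,'b',R);print(n,c.round(1),N,b,back(p,c,.027).round(4))
K,T=np.array(p['mtx']),np.array(p['extrinsics'])
p=camera('wrist')
# plate corners (near) at z=.006 as a second check: plate front edge centre is 27 mm robot-side of the button
for uv in((182,146),(319,143)):print('plate',back(p,uv,.006).round(4))
E
```

```text
wrist [251.6 182. ] 800 (np.int64(236), np.int64(267), np.int64(166), np.int64(197)) [ 0.507  -0.0912  0.027 ]h.py:10: RuntimeWarning: Mean of empty slice.
  v,u=np.nonzero(m); return np.array([u.mean(),v.mean()]),len(u),(u.min(),u.max(),v.min(),v.max())
  ret = ret.dtype.type(ret / rcount)
Traceback (most recent call last):
  File "h.py", line 10, in blob
    v,u=np.nonzero(m); return np.array([u.mean(),v.mean()]),len(u),(u.min(),u.max(),v.min(),v.max())
                                                                    ~~~~~^^
ValueError: zero-size array to reduction operation minimum which has no identity
```

```bash
python3 -m jog '[0,-0.002,0.02,0,0,0,1, 0,-0.002,0.045,0,0,0,1, 0,-0.002,0.07,0,0,0,1, 0,-0.002,0.09,0,0,0,1, 0,-0.002,0.1,0,0,0,1, 0,-0.002,0.106,0,0,0,1, 0,-0.002,0.106,0,0,0,1, 0,-0.002,0.106,0,0,0,1]'; python3 -m jog '[0,0,0.002,0,0,0,1, 0,0,0.004,0,0,0,1, 0,0,0.006,0,0,0,1, 0,0,0.008,0,0,0,1, 0,0,0.009,0,0,0,1,  0,0,0.009,0,0,0,1]'
```

```text
time_s: 4.15
eef_pos: [0.508, -0.0922, 0.0547]
eef_rot: [0.001, 0.0, 1.0, -0.0]
wrist_force: [0.4, 0.5, 0.5]
opening: 0.001
grasp_force: 0.0
time_s: 4.9
eef_pos: [0.5075, -0.092, 0.045]
eef_rot: [-0.0, 0.0, 1.0, 0.0]
wrist_force: [-0.7, -0.5, 1.6]
opening: 0.0
grasp_force: 0.9
```

```bash
python3 -m jog '[0,0,0.001,0,0,0,1, 0,0,0.002,0,0,0,1, 0,0,0.003,0,0,0,1, 0,0,0.003,0,0,0,1]'
```

```text
time_s: 5.4
eef_pos: [0.5075, -0.092, 0.042]
eef_rot: [0.0, 0.0, 1.0, -0.0]
wrist_force: [-2.1, 0.6, 3.1]
opening: 0.003
grasp_force: 1.6
```

```bash
python3 -m jog '[0,0,0.001,0,0,0,1, 0,0,0.001,0,0,0,1]'; python3 -m jog '[0,0,0.0005,0,0,0,1,0,0,0.0005,0,0,0,1]'
```

```text
time_s: 5.65
eef_pos: [0.5075, -0.092, 0.041]
eef_rot: [0.0, 0.0, 1.0, 0.0]
wrist_force: [-1.7, 0.2, 3.4]
opening: -0.001
grasp_force: 1.8
time_s: 5.9
eef_pos: [0.5075, -0.092, 0.0407]
eef_rot: [-0.0, 0.0, 1.0, -0.0]
wrist_force: [-2.1, 0.4, 6.3]
opening: 0.002
grasp_force: 3.0
```

```bash
python3 -m jog '[0,0,0,0,0,0,1,0,0,0,0,0,0,1,0,0,0,0,0,0,1,0,0,0,0,0,0,1,0,0,0,0,0,0,1,0,0,0,0,0,0,1,0,0,0,0,0,0,1,0,0,0,0,0,0,1,0,0,0,0,0,0,1,0,0,0,0,0,0,1,0,0,0,0,0,0,1,0,0,0,0,0,0,1,0,0,0,0,0,0,1,0,0,0,0,0,0,1,0,0,0,0,0,0,1,0,0,0,0,0,0,1]'; python3 -m jog '[0,0,-0.003,0,0,0,1,0,0,-0.007,0,0,0,1,0,0,-0.012,0,0,0,1,0,0,-0.03,0,0,0,1,0,0,-0.06,0,0,0,1,0,0,-0.09,0,0,0,1,0,0,-0.12,0,0,0,1,0,0,-0.12,0,0,0,1]'
```

```text
time_s: 7.9
eef_pos: [0.5075, -0.092, 0.0407]
eef_rot: [-0.0, 0.0, 1.0, -0.0]
wrist_force: [-1.8, 1.0, 6.0]
opening: 0.006
grasp_force: 3.0
time_s: 8.9
eef_pos: [0.5095, -0.0928, 0.1642]
eef_rot: [0.003, 0.0, 1.0, -0.001]
wrist_force: [0.1, -0.0, -0.4]
opening: -0.0
grasp_force: 0.0
```

```bash
python3 -m jog '[0.01,-0.03,0,0,0,0,1,0.02,-0.07,0,0,0,0,1,0.03,-0.11,0,0,0,0,1,0.04,-0.15,0,0,0,0,1,0.05,-0.19,0,0,0,0,1,0.06,-0.23,0,0,0,0,1,0.067,-0.253,0,0,0,0,1,0.067,-0.253,0,0,0,0,1,0.067,-0.253,0,0,0,0,1]'
python3 - <<'E'
from bench import *
from h import *
p=camera('wrist');cv2.imwrite('pics/w2.png',p['frame'][:,:,::-1])
c,N,b=blob(p,(252,182),'g',40);print(c,N,b,back(p,c,.021).round(4),get_obs()['eef_pos'])
E
```

```text
time_s: 10.02
eef_pos: [0.4401, -0.3439, 0.1599]
eef_rot: [-0.0, 0.0, 1.0, 0.001]
wrist_force: [-0.6, 0.1, -0.8]
opening: -0.001
grasp_force: 0.0
[250.48913043 181.04249012] 1012 (np.int64(233), np.int64(268), np.int64(163), np.int64(199)) [ 0.4405 -0.3467  0.021 ] [ 0.44027608 -0.34373502  0.1600313 ]
```

View pics/w2.png

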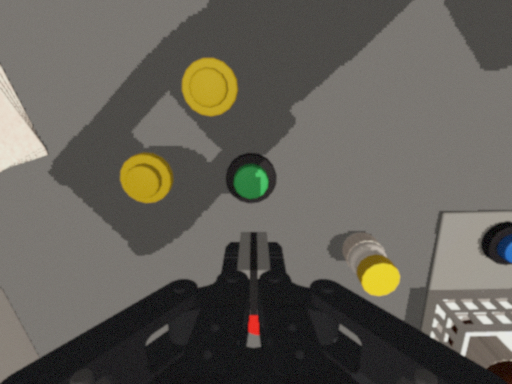

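Green send is at (250,181), clear of the yellow decoys at (210,87) and (147,178). The jar at (372,265) is well aside.

```bash
python3 -m jog '[0,-0.002,0.02,0,0,0,1, 0,-0.002,0.045,0,0,0,1, 0,-0.002,0.07,0,0,0,1, 0,-0.002,0.095,0,0,0,1, 0,-0.002,0.106,0,0,0,1, 0,-0.002,0.112,0,0,0,1, 0,-0.002,0.112,0,0,0,1, 0,-0.002,0.112,0,0,0,1]'; python3 -m jog '[0,0,0.002,0,0,0,1, 0,0,0.004,0,0,0,1, 0,0,0.006,0,0,0,1, 0,0,0.008,0,0,0,1, 0,0,0.009,0,0,0,1, 0,0,0.01,0,0,0,1, 0,0,0.011,0,0,0,1, 0,0,0.011,0,0,0,1]'
```

```text
time_s: 11.08
eef_pos: [0.4408, -0.3474, 0.0494]
eef_rot: [0.0, 0.0, 1.0, -0.001]
wrist_force: [0.1, 0.4, 0.4]
opening: 0.0
grasp_force: 0.0
time_s: 12.08
eef_pos: [0.4402, -0.347, 0.0375]
eef_rot: [-0.0, 0.0, 1.0, 0.0]
wrist_force: [-1.6, 0.3, 3.0]
opening: -0.002
grasp_force: 1.3
```

```bash
python3 -m jog '[0,0,0.001,0,0,0,1, 0,0,0.0015,0,0,0,1,0,0,0.0015,0,0,0,1]'; python3 -m jog '[0,0,0.0005,0,0,0,1]'
```

```text
time_s: 12.45
eef_pos: [0.4403, -0.347, 0.036]
eef_rot: [-0.0, 0.0, 1.0, 0.0]
wrist_force: [-1.5, 0.6, 3.2]
opening: -0.001
grasp_force: 1.6
time_s: 12.58
eef_pos: [0.4403, -0.347, 0.0355]
eef_rot: [-0.0, 0.0, 1.0, -0.0]
wrist_force: [-1.3, 0.6, 4.0]
opening: 0.001
grasp_force: 1.7
```

```bash
python3 -m jog '[0,0,0.0005,0,0,0,1]'
```

```text
time_s: 12.7
eef_pos: [0.4403, -0.347, 0.035]
eef_rot: [-0.0, 0.0, 1.0, 0.0]
wrist_force: [-2.2, 1.5, 4.1]
opening: -0.001
grasp_force: 1.8
```

```bash
python3 -m jog '[0,0,0.0005,0,0,0,1]'
```

```text
time_s: 12.82
eef_pos: [0.4403, -0.347, 0.0347]
eef_rot: [-0.0, 0.0, 1.0, -0.0]
wrist_force: [-2.1, 1.7, 8.6]
opening: -0.0
grasp_force: 4.3
```

Bottomed at 8.6 N. I hold for half a second, then lift 19 cm.

```bash
python3 -m jog '[0,0,0,0,0,0,1,0,0,0,0,0,0,1,0,0,0,0,0,0,1,0,0,0,0,0,0,1,0,0,-0.003,0,0,0,1,0,0,-0.007,0,0,0,1,0,0,-0.012,0,0,0,1,0,0,-0.03,0,0,0,1,0,0,-0.06,0,0,0,1,0,0,-0.09,0,0,0,1,0,0,-0.13,0,0,0,1,0,0,-0.17,0,0,0,1,0,0,-0.19,0,0,0,1,0,0,-0.19,0,0,0,1,0,0,-0.19,0,0,0,1,0,0,-0.19,0,0,0,1]'
python3 - <<'E'
from bench import *
import cv2
cv2.imwrite('pics/end.png',camera('scene')['frame'][:,:,::-1])
E
```

```text
time_s: 14.82
eef_pos: [0.4397, -0.3463, 0.2231]
eef_rot: [-0.001, 0.0, 1.0, 0.001]
wrist_force: [-0.5, 0.7, 0.5]
opening: 0.001
grasp_force: 0.0
```

View pics/end.png

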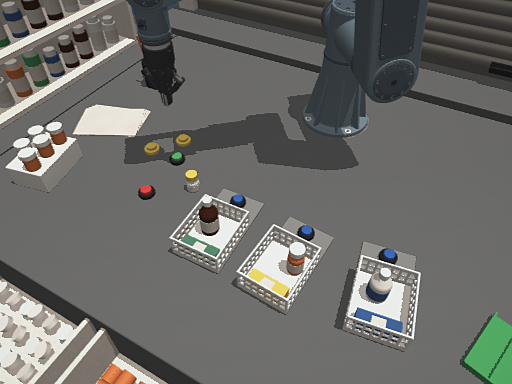

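The final view shows nothing shifted: jar at (192,181), bottle at (209,216), and the hand clear above send.

```bash
python3 -c "from bench import *;print(hand_in())"
```

```text
the job is handed in; nothing more can be done
None
```

I pressed the brown bottle's check button fully down for about 2 s, then the green send button for about half a second. Both presses stayed under 9 N, the hand finished about 18 cm above send, nothing was shifted, and the job is handed in (no verdict was returned).

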